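# Start the guarded vacuum pump of the screen separator

## Robot

A 7-joint arm with a two-finger parallel gripper is mounted at the origin on the work surface. World frame = base frame: x ahead of the robot, y to its left, z up, the work surface at z = 0. Lengths are in m, angles in degrees, forces in N, time in s.
With the tool pointing down it reaches from about 0.425 to 0.875 m from the base axis. Payload 4.7 kg.
Tool frame: the origin (TCP) lies at the very end of the fingers, on their centre line; the grasp point (between the pads) lies 19 mm behind it; z points along the fingers, y is the line along which they close (so a half turn about z gives the same grasp; the last joint's range is limited). The gripper opens to 87 mm and grips with 3 to 60 N. Pads are 19 mm wide; open, the fingers measure 117 mm over their backs; the gripper's body (75 mm by 190 mm) begins 51 mm behind the grasp point.
Start: joints at [69.391, 18.392, -4.016, 83.108, 1.295, 78.541, -3.26], TCP at [0.237, -0.605, 0.192] pointing down, gripper open.
Joint ranges: [-163.93, 163.93], [-17.29, 119.83], [-79.2, 71.16], [3.27, 140.29], [-89.18, 269.18], [5.43, 117.66], [-154.24, 154.24]. Speed limits (degrees/s): [147.25, 147.25, 180, 180, 180, 180, 180].

## Interface

Orientations are given as [roll, pitch, yaw] about the fixed x, y, z axes, in that order (R = Rz(yaw) Ry(pitch) Rx(roll)).
In Python, from cell import telemetry, cams, env gives the robot as it stands.
- The arm moves only by the tool arm_command, never from a script. Its argument "series" is text: rows parted by semicolons, each of 5 numbers parted by spaces: the shift along the tool's x, y, z in mm, then the turn about the tool's z in rad, then the closure in counts, from 0 (fully open) to 255 (shut). A call has 1 to 20 rows; each row shifts and turns the commanded pose from where the row before left it, along the tool's axes as they then stand; what a row does not reach is not made up. A row lasts 1/12 s, in which the tool goes at most 41.7 mm and 7.16 degrees, less where a joint would pass 70% of its speed; a pose out of reach is approached as far as the arm can. A call is refused whole if a number of a shift passes 41.7 or a number of a turn 0.125, either way. A call with a gripper value outside its range is refused whole. The fingers move at their own pace and stop on an object; "squeeze" is the grip in N (left out, the last holds). Time passes only in rows, so rows that do not move let the fingers close. It gives the time, the measured TCP pose, the force, the opening and the grip force at its end, in the units of the state.
- telemetry.get_obs(): the state, without advancing time (a new reading comes with each control period).
- cams.read_camera(name): name is "scene" or "side" or "wrist"; returns the picture (420x560x3 uint8, blue, green, red); there is no depth.
- cams.calibration(name): a dict with "K" (3x3 intrinsics, pixels), "origin" and "rotation" of the camera in the world; the wrist camera has in their place "hand_eye" (4x4, takes a point from camera to tool coordinates, whose origin is the TCP and whose axes are the flange's). Camera axes: x right, y down, z forward; pixel columns grow to the right and rows downward; lengths in m; the calibration is good to about 2 mm. A picture is of the moment at which its call begins: read the wrist's pose just before it. calibration takes no time and is no camera call.
- env.sign_off(): hands the job in; it is judged then, once.
The state is a dict: "time_s": time; "qpos": joint angles; "joint_velocities": joint speeds; "effort": joint torques, N m; "tool_pos": TCP position; "tool_rot": TCP orientation; "force": force on the tool from outside, world axes, zero at the start; "wrist_torque": the same for the moment, N m; "grip_width": finger opening in m; "grasp_force": force on a finger pad.
Only numpy, scipy, OpenCV 4.12 (cv2) and the standard library are available. Lean on these libraries where they do the work, as an engineer would, in place of code of your own. Each camera call takes 0.05 s, during which the arm holds its last target. There are 200 camera calls.

## Task

Switch on the separator's vacuum pump: with your fingertips, lift the clear hinged guard by its front lip and swing it back until it stays open, push the toggle beneath fully over towards the hinge, then tip the guard forward again so that it drops shut over the switched-on toggle. Grip nothing, be gentle with the guard and switch, and leave the bare toggle beside it, the phone, the bottle, the screwdriver and the parts tray as they are.

Things in the scene. Friction and masses are not known exactly. Their poses are not given: they have to be found in the camera images.
- guard_base: The guarded pump switch's steel base plate, 80 (x) by 66 (y) by 3 mm, fixed level on the front deck (82 mm above the bench) of the white screen separator. It is left or right of the round gauge; the bare toggle is on the other side. Origin: centre of its underside. x points level from the guard's open front to its hinge (away from the robot, within 20 degrees), y along the hinge, z up.
- separator: The screen separator, fixed: a white box 240 (x) by 330 (y) mm with an 80 mm high deck, on a 2 mm mat. Its x axis is parallel to guard_base's. Origin: centre of its underside. Front half of the deck: the two switches with the round gauge (52 mm wide, 10 mm high) between them; rear half: an aluminium hot plate 8 mm high.
- guard_hinge (a point): Middle of the guard's hinge axis, 24 mm behind (+x) and 10 mm above the origin of guard_base; the axis runs along guard_base's y, low between two small ears 60 mm apart. The hot plate begins about 45 mm behind the hinge.
- guard_lip (a point): Middle of the front edge of the guard's lip. Guard: a clear plastic hood, 60 mm wide, about 35 g. Shut: flat roof from 28 mm behind to 30 mm before guard_base's origin, underside 45 mm above it; then a grey lip turns up by 25 degrees for 11 mm, its edge 40 mm before (-x) and 51 mm above the origin. Side cheeks 55 mm apart inside. The front is open: a finger tilted forward reaches in under the lip.
- guard (a joint): Opening of the guard, rad: 0 shut, 1.3 at its stop. Lip and roof swing up and back about the hinge. Light, no catch: below about 0.7 it falls shut, beyond that it falls back to the stop and stays open. Open, the lip's edge stands about 46 mm behind (+x) and 82 mm above guard_base's origin, and the toggle is free from above and in front.
- toggle (a joint): The toggle under the guard, rad: 0 off (leaning 0.32 rad towards the guard's open front), 0.64 fully on (leaning as far towards the hinge). It starts off and snaps over at the middle; pushing it over near its tip takes about 3 to 4 N.
- toggle_tip (a point): Tip of the steel bat lever under the guard, 28 mm long, 7 mm thick at the foot, 10 mm at the head. Off, the tip is 9 mm before (-x) and 39 mm above guard_base's origin; on, 9 mm behind (+x). It pivots 12 mm above guard_base's origin, on a bushing 17 mm wide.
- bare_toggle_tip (a point): Tip of the bare (unguarded) toggle on the other side of the gauge, same size, off, 39 mm above the deck, on a 46 by 40 mm plate. To be left alone.
- phone: A phone, 68 by 138 by 8 mm, loose, lying on the separator's aluminium hot plate behind the switches (top of the plate 90 mm above the bench). Origin: centre of its underside.
- bottle: A loose conical solvent bottle, 68 mm across the foot, 102 mm tall, with a cap 38 mm wide, standing on the mat beside the separator. Origin: centre of its underside.
- driver: A loose screwdriver, 150 mm long, lying on the mat beside the separator, on its right (-y) side. Origin: on its underside.
- parts_tray: A loose shallow metal tray, 85 by 60 by 18 mm, lying on the mat in front of the separator, on the robot's side. Origin: centre of its underside.

How it is judged:
By the outcome, as a careful person would: the job done as asked, in the order asked, and still so for the second after the job is handed in, with the robot touching nothing.
It also fails if it takes over 64 s, if anything falls off the work surface, if the arm or the gripper's body presses on something with over 40 N, if the wrist force passes 120 N, or if a joint passes its speed limit or range.

## Working session

There is one attempt and no reset: what is moved stays moved. The work goes in short steps, Python scripts to look and compute and a tool call to move; the robot and the scene stay as the last step left them, time stands still between calls to the robot, and variables do not carry over. Pictures are saved under pics/ and viewed, at most 10 in all, crops included, and the job is handed in when it is done.

Besides the shell and the picture viewer there is one more tool, called after "Emit:" as name(argument=value, ...), one argument or row to a line, values as JSON. arm_command: Moves the arm, as the interface text tells. Its arguments: {"type":"object","properties":{"series":{"type":"string"},"squeeze":{"type":"number"}},"required":["series"]}

```bash
mkdir -p pics; ls; python3 - <<'E'
from cell import telemetry, cams, env
import cv2,numpy as np
print(telemetry.get_obs())
for n in("scene","side"):
    im=cams.read_camera(n); cv2.imwrite(f"pics/{n}0.png",im); c=cams.calibration(n);print(n,c)
print(cams.calibration("wrist"))
a=[cv2.imread(f"pics/{n}0.png") for n in("scene","side")]
E
```

```text
pics
{'time_s': 0.0, 'qpos': array([69.38976139, 18.44217458, -4.01424038, 83.176702  ,  1.29652183,
       78.54210745, -3.26162412]), 'joint_velocities': array([-0.0271282 ,  0.03136246, -0.07412359, -0.00279202, -0.02038567,
        0.02709842,  0.0173285 ]), 'effort': array([ 2.25634285e-04, -4.91286242e+01, -4.03945176e-01, -3.12527883e+01,
       -6.40417007e-02,  4.37301700e-02,  1.43210900e-04]), 'tool_pos': array([ 0.23705334, -0.6045451 ,  0.19121036]), 'tool_rot': array([-1.79884344e+02,  7.78868850e-03,  2.14174907e+01]), 'force': array([0.04113241, 0.47343017, 0.05314962]), 'wrist_torque': array([-0.00229438,  0.00328316,  0.05316775]), 'grasp_force': 0.0, 'grip_width': 0.08687844429206439}
scene {'K': array([[542.11155391,   0.        , 274.38040587],
       [  0.        , 542.11155391, 208.55922574],
       [  0.        ,   0.        ,   1.        ]]), 'origin': array([1.5185099 , 0.13244165, 1.06347774]), 'rotation': array([-136.0925265 ,    0.96784217,   96.81169801])}
side {'K': array([[525.9941958 ,   0.        , 285.41139561],
       [  0.        , 525.9941958 , 208.32147099],
       [  0.        ,   0.        ,   1.        ]]), 'origin': array([ 0.55846735, -0.96692051,  0.75827676]), 'rotation': array([-123.12414042,    0.89270021,   -2.50104026])}
{'K': array([[345.42443736,   0.        , 277.63885529],
       [  0.        , 345.42443736, 201.40646798],
       [  0.        ,   0.        ,   1.        ]]), 'hand_eye': array([[ 1.91689938e-04, -9.56447140e-01, -2.91905519e-01,
         8.07412640e-02],
       [ 9.99999975e-01,  2.16311574e-04, -5.20738820e-05,
         9.15727104e-04],
       [ 1.12948458e-04, -2.91905501e-01,  9.56447158e-01,
        -1.92469746e-01],
       [ 0.00000000e+00,  0.00000000e+00,  0.00000000e+00,
         1.00000000e+00]])}
```

View pics/scene0.png

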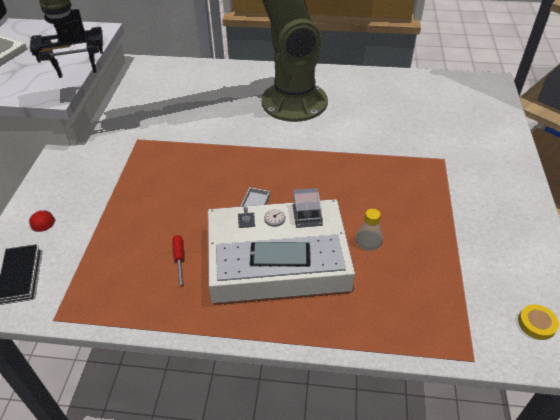

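View pics/side0.png

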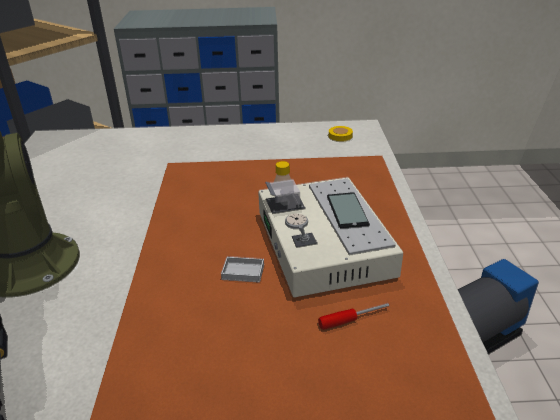

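The separator sits mid-mat. In the scene view the guarded switch is at about (307,208), which is robot-left (+y) of the gauge at (275,217), with the bare toggle at (247,217). The phone lies on the hot plate at (280,254), the tray is in front at (256,196), the driver is on the right, and the bottle is on the left at (370,230). Next I'll get the deck corners and base plate.

```bash
cat > h.py <<'E'
import cv2,numpy as np
from cell import telemetry,cams,env
from scipy.spatial.transform import Rotation as R
def pose():
    o=telemetry.get_obs(); return np.array(o["tool_pos"]),R.from_euler("xyz",o["tool_rot"],degrees=True).as_matrix()
def cam(n,tp=None):
    c=cams.calibration(n)
    if n=="wrist":
        p,r=tp; H=np.array(c["hand_eye"]); return c["K"],p+r@H[:3,3],r@H[:3,:3]
    return c["K"],np.array(c["origin"]),R.from_euler("xyz",c["rotation"],degrees=True).as_matrix()
def cast(C,px,z):
    K,o,r=C; d=r@np.linalg.inv(K)@np.array([px[0],px[1],1.]); return o+d*(z-o[2])/d[2]
def proj(C,p):
    K,o,r=C; q=K@(r.T@(np.asarray(p)-o)); return q[:2]/q[2]
E
python3 - <<'E'
from h import *
C=cam("scene")
im=cv2.imread("pics/scene0.png")
for p in [(207,208),(341,201),(351,278),(212,298)]: print("deck",cast(C,p,.082).round(3))
print("gauge",cast(C,(275,217),.092).round(3))
print("base robot", cast(C,(295,103),0).round(3))
S=cam("side")
print("gauge side",cast(S,(297,219),.092).round(3))
print("bare plate",cast(C,(247,221),.083),cast(S,(304,240),.083))
a=cv2.resize(im[170:240,230:360],None,fx=6,fy=6,interpolation=cv2.INTER_CUBIC)
cv2.imwrite("pics/c1.png",a[:, :780])
E
```

```text
deck [ 0.598 -0.165  0.082]
deck [0.538 0.169 0.082]
deck [0.778 0.199 0.082]
deck [ 0.864 -0.099  0.082]
gauge [0.62  0.01  0.092]
base robot [0.01  0.004 0.   ]
gauge side [0.617 0.008 0.092]
bare plate [ 0.63228929 -0.05792443  0.083     ] [ 0.62755942 -0.05956586  0.083     ]
```

View pics/c1.png

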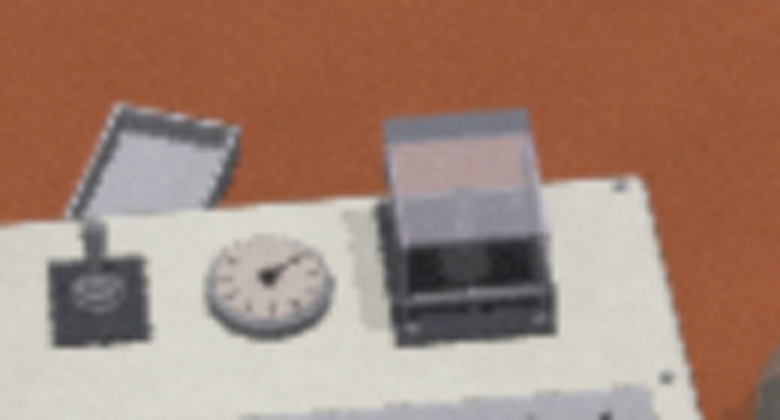

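The crop shows the guard shut. The lip's front edge runs from (384,122) to (525,109) in crop pixels, and the rear corners of the base plate are at (397,345) and (556,332).

```bash
python3 - <<'E'
from h import *
C=cam("scene")
f=lambda u,v:(230+(u+.5)/6-.5,170+(v+.5)/6-.5)
a=cast(C,f(397,345),.085);b=cast(C,f(556,332),.085)
l=cast(C,f(384,120),.133);m=cast(C,f(526,108),.133)
for n,p,q,dx in(("rear",a,b,40),("lip",l,m,-40)):
    d=q-p; yaw=np.arctan2(-d[0],d[1]); ux=np.array([np.cos(yaw),np.sin(yaw),0])
    print(n,((p+q)/2).round(4),np.linalg.norm(d).round(4),np.degrees(yaw).round(2),"origin",((p+q)/2-ux*dx/1000).round(4))
E
```

```text
rear [0.6348 0.0949 0.085 ] 0.0648 12.21 origin [0.5957 0.0865 0.085 ]
lip [0.5551 0.0787 0.133 ] 0.0589 12.73 origin [0.5942 0.0875 0.133 ]
```

Emit:
arm_command(
  series="0 0 -5 0.08 255;0 0 -5 0.08 255;20 -31 -2 0 255;20 -31 -2 0 255;20 -31 -2 0 255;20 -31 -2 0 255;20 -31 -2 0 255;20 -31 -2 0 255;20 -31 -2 0 255;20 -31 -2 0 255;20 -31 -2 0 255;20 -31 -2 0 255;20 -31 -2 0 255;20 -31 -2 0 255;20 -31 -2 0 255;20 -31 -2 0 255;20 -31 -2 0 255;20 -31 -2 0 255;20 -31 -2 0 255;10 -15 0 0 255",
  squeeze=3,
)

```text
time_s: 1.77
tool_pos: [0.4652, 0.0041, 0.2368]
tool_rot: [-179.9, -0.1, 12.6]
force: [-0.2, -0.4, -0.2]
grip_width: 0.0004
grasp_force: 0.0
```

```bash
python3 - <<'E'
from h import *
o=telemetry.get_obs();print(o["time_s"],o["tool_pos"],o["tool_rot"],o["grip_width"],o["force"])
im=cams.read_camera("wrist");cv2.imwrite("pics/w1.png",im)
E
```

```text
1.7667 [0.46516053 0.0041423  0.23677912] [-1.79939307e+02 -8.95866515e-02  1.25809230e+01] 0.00043075930018792607 [-0.2128755  -0.43544205 -0.15101245]
```

View pics/w1.png

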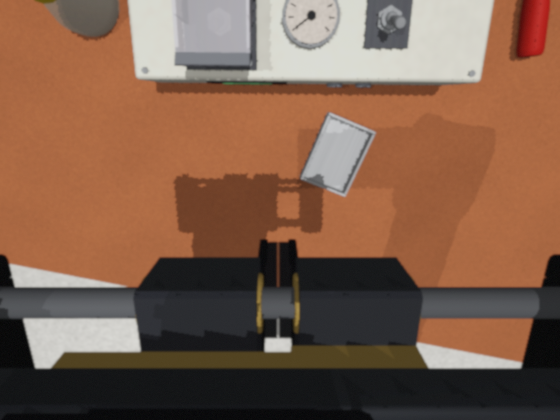

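The wrist view shows the guard's lip edge from (176,66) to (252,69), the deck's front edge from (137,80) to (482,82), and the closed fingertips at about (279,242).

```bash
python3 - <<'E'
from h import *
im=cv2.imread("pics/w1.png");tp=pose();C=cam("wrist",tp);print(tp[0])
def an(p,q,n):
    d=p-q; yaw=np.degrees(np.arctan2(-d[0],d[1])); print(n,p.round(4),q.round(4),np.linalg.norm(d).round(4),yaw.round(2))
an(cast(C,(137,80),.080),cast(C,(482,82),.080),"deck")
an(cast(C,(176,66),.133),cast(C,(252,69),.133),"lip")
l=(cast(C,(176,66),.133)+cast(C,(252,69),.133))/2
print("lip mid",l,"tip px",proj(C,tp[0]))
im=im[0:100,100:440];cv2.imwrite("pics/w1c.png",cv2.resize(im,None,fx=2.3,fy=4))
E
```

```text
[0.4657571  0.00640539 0.23666799]
deck [0.5296 0.1582 0.08  ] [ 0.6007 -0.1636  0.08  ] 0.3297 12.47
lip [0.5494 0.1083 0.133 ] [0.5606 0.0484 0.133 ] 0.0609 10.66
lip mid [0.55501476 0.07837919 0.133     ] tip px [276.22593505 236.6083643 ]
```

Emit:
arm_command(
  series="20 -13 5 0 255;20 -13 5 0 255;20 -13 5 0 255;20 -12 5 0 255;0 0 15 0 255;0 0 15 0 255;0 0 15 0 255;0 0 15 0 255;0 0 15 0 255;0 0 12 0 255;0 0 4 0 255;0 0 0 0 255;0 0 0 0 255;0 0 0 0 255",
)

```text
time_s: 2.98
tool_pos: [0.5324, 0.0657, 0.1263]
tool_rot: [180.0, -0.1, 12.2]
force: [0.2, -0.3, 0.7]
grip_width: 0.0005
grasp_force: 0.0
```

```bash
cat > g.py <<'E'
from h import *
O=np.array([.5941,.0871,.082]);Y=np.radians(12.4);Rg=R.from_euler("z",Y).as_matrix()
def g():
    o=telemetry.get_obs(); print(round(o["time_s"],2),"guard-frame mm",(Rg.T@(o["tool_pos"]-O)*1000).round(1),"yaw",o["tool_rot"].round(2),"Fg",(Rg.T@o["force"]).round(2))
E
python3 - <<'E'
from g import *
g();im=cams.read_camera("side");cv2.imwrite("pics/s1.png",cv2.resize(im[140:260,210:370],None,fx=5,fy=5,interpolation=cv2.INTER_CUBIC))
E
```

```text
2.98 guard-frame mm [-64.8  -7.7  44.3] yaw [ 1.7998e+02 -8.0000e-02  1.2250e+01] Fg [ 0.14 -0.34  0.65]
```

View pics/s1.png

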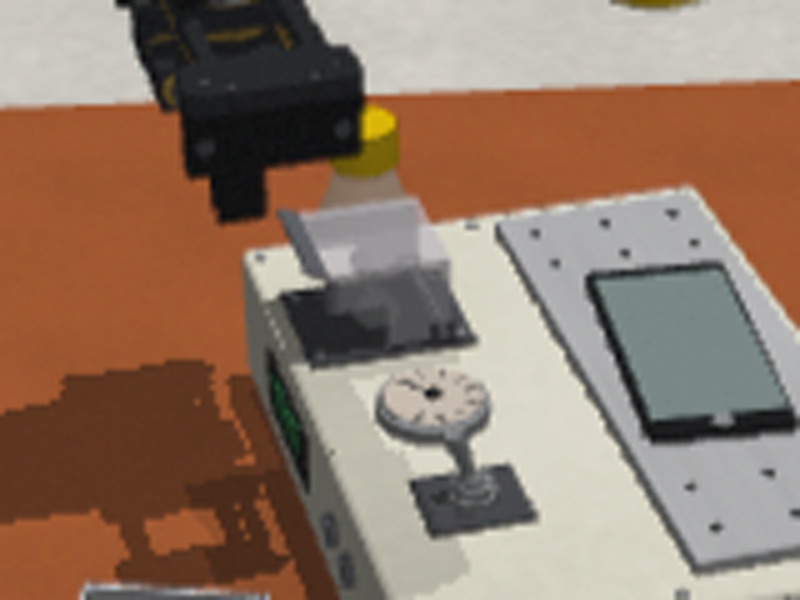

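The side view shows the fingertips at (240,215), just in front of the grey lip at (290,220) and level with it. I'll centre in y and close in to light contact.

Emit:
arm_command(
  series="3 -4 1 0 255;3 -4 1 0 255;2 0 1 0 255;2 0 0 0 255;1 0 0 0 255;1 0 0 0 255;1 0 0 0 255;0 0 0 0 255;0 0 0 0 255",
)

```text
time_s: 3.78
tool_pos: [0.5427, 0.0761, 0.1223]
tool_rot: [180.0, 0.0, 12.2]
force: [-0.2, 0.6, -0.4]
grip_width: 0.0006
grasp_force: 0.0
```

```bash
python3 -c "
from g import *
g()"
```

```text
3.78 guard-frame mm [-52.5   0.2  40.3] yaw [1.800e+02 1.000e-02 1.224e+01] Fg [-0.03  0.65 -0.43]
```

Emit:
arm_command(
  series="1 0 0 0 255;1 0 0 0 255;1 0 0 0 255;2 0 -2.4 0 255;2 0 -2.4 0 255;2 0 -2.4 0 255;2 0 -2.4 0 255;2.5 0 -2.2 0 255;2.5 0 -2.2 0 255;2.5 0 -2.2 0 255;2.5 0 -2.2 0 255;0 0 0 0 255",
)

```text
time_s: 4.78
tool_pos: [0.564, 0.0809, 0.1412]
tool_rot: [-180.0, -0.1, 12.3]
force: [0.3, 0.5, 0.2]
grip_width: 0.0004
grasp_force: 0.0
```

```bash
python3 - <<'E'
from g import *
g();im=cams.read_camera("side");cv2.imwrite("pics/s2.png",cv2.resize(im[140:260,210:370],None,fx=5,fy=5,interpolation=cv2.INTER_CUBIC))
E
```

```text
4.78 guard-frame mm [-30.7   0.4  59.2] yaw [-1.7999e+02 -6.0000e-02  1.2250e+01] Fg [0.43 0.46 0.15]
```

View pics/s2.png

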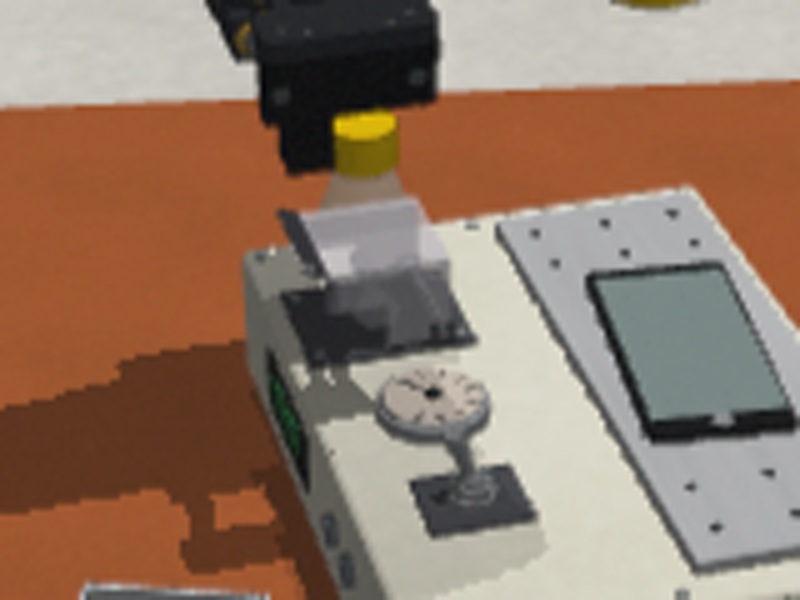

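The guard is still shut and the lip is unmoved at (285,212) to (315,278), so the finger passed over it. I'll triangulate the lip ends between the wrist and side views to check the height and x.

```bash
python3 - <<'E'
from g import *
S=cam("side"); f=lambda u,v:(210+(u+.5)/5-.5,140+(v+.5)/5-.5)
gw=lambda p:O+Rg@(np.array(p)/1000)
inv=lambda q:((np.array(q)-210.0)*1)
def crop(p):
    u=proj(S,p); return ((u[0]-210)*5,(u[1]-140)*5)
print("TCP s1",np.round(crop(gw([-64.8,-7.7,44.3])),0),"TCP s2",np.round(crop(gw([-30.7,.4,59.2])),0))
for y in(-30,30):print("lip pred",y,np.round(crop(gw([-40,y,51])),0))
for y in(-33,33):
  for x in(-40,40):print("plate pred",x,y,np.round(crop(gw([x,y,3])),0))
for n,q in(("far",(283,212)),("near",(312,277))):print(n,(Rg.T@(cast(S,f(*q),.133)-O)*1000).round(1))
E
```

```text
TCP s1 [244. 270.] TCP s2 [311. 223.]
lip pred -30 [307. 274.]
lip pred 30 [277. 210.]
plate pred -40 -33 [312. 366.]
plate pred 40 -33 [478. 339.]
plate pred -40 33 [280. 293.]
plate pred 40 33 [439. 268.]
far [-38.4  29.4  51. ]
near [-39.1 -31.2  51. ]
```

```bash
python3 - <<'E'
from g import *
def mk(im,n,p,w=65,h=60):
    u=proj(cam(n),p); im=im.copy(); x,y=int(u[0]),int(u[1]); x0=max(0,x-w);y0=max(0,y-h)
    c=cv2.resize(im[y0:y0+2*h,x0:x0+2*w],None,fx=3,fy=3,interpolation=cv2.INTER_CUBIC)
    q=tuple(int(v) for v in ((u-[x0,y0]+.5)*3)); cv2.drawMarker(c,q,(0,255,0),cv2.MARKER_CROSS,14,1); print(n,u,"crop",x0,y0); return cv2.resize(c,(390,360)) if c.shape[:2]==(360,390) else cv2.copyMakeBorder(c,0,360-c.shape[0],0,390-c.shape[1],0)
p,_=pose()
a=mk(cams.read_camera("scene"),"scene",p);b=mk(cv2.imread("pics/scene0.png"),"scene",np.array([.23705,-.6045,.1912]))
cv2.imwrite("pics/m.png",np.hstack([a,b]))
E
```

```text
scene [306.08033855 188.69716112] crop 241 128
scene [80.35496974 82.14572155] crop 15 22
```

View pics/m.png

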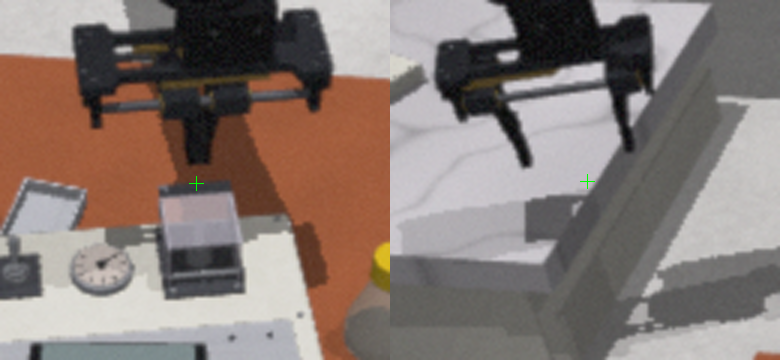

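The scene crop shows the real fingertip end at (197,163), about 20 crop pixels above the projected TCP at (196,183). The same offset shows in the start picture, so the real tips sit above the nominal TCP. I'll triangulate the tip.

```bash
python3 - <<'E'
from g import *
def ray(n,px):
    K,o,r=cam(n); d=r@np.linalg.inv(K)@np.array([*px,1.]); return o,d/np.linalg.norm(d)
A=np.zeros((3,3));b=np.zeros(3)
for n,px in(("scene",(306.7,182.3)),("side",(271.5,174.))):
    o,d=ray(n,px);P=np.eye(3)-np.outer(d,d);A+=P;b+=P@o
p=np.linalg.solve(A,b);print("tip",(Rg.T@(p-O)*1000).round(1));g()
tp=pose();C=cam("wrist",tp)
for x in(-9.5,9.5):
  for z in(0,-24):print(x,z,proj(C,tp[0]+tp[1]@np.array([x,0,z])/1000).round(0))
im=cams.read_camera("wrist");gr=cv2.cvtColor(im,cv2.COLOR_BGR2GRAY);print(gr[215:262:3,262:300:4])
E
```

```text
tip [-29.7   2.   84.2]
4.88 guard-frame mm [-31.5   0.4  58.7] yaw [-1.7999e+02  1.0000e-02  1.2260e+01] Fg [-1.    0.72  0.73]
-9.5 0 [276. 251.]
-9.5 -24 [276. 270.]
9.5 0 [276. 222.]
9.5 -24 [276. 238.]
[[144 144 144 144 144 145 143 144 144 144]
 [156 155 155 155 156 155 154 155 155 154]
 [159 159 159 159 159 159 159 159 159 159]
 [154 154 154 154 154 155 155 155 155 156]
 [ 80  80  81  81  81  81  80  81  83  82]
 [ 61  60  60  61  60  61  60  60  60  61]
 [ 60  61  61  60  60  60  60  61  61  61]
 [ 60  59  61  61  60  61  61  61  60  61]
 [ 34  38  61  60  60  61  60  34  36  62]
 [ 10   7  30  28  41  29  29  10  13  61]
 [  7   7  12  13  34  16  12   7   7  65]
 [  8   8  13  11  35  15  14   9   7  93]
 [  7   8  13  15  37  13  13   7   6  96]
 [  7   8  14  13  52  14  15   6   8  88]
 [  8   9  14  11  54  13  14   7   6  49]
 [  5  11  14  13  53  14  14   8   9  21]]
```

All three views agree that the real fingertips end about 25 mm behind the reported TCP. I'll back off and redo the approach 25 mm lower.

Emit:
arm_command(
  series="-9 0 0 0 255;-9 0 0 0 255;-9 0 0 0 255;-6 0 0 0 255;0 0 8 0 255;0 0 8 0 255;0 0 8 0 255;0 0 8 0 255;0 0 8 0 255;0 0 3 0 255;3 0 0 0 255;3 0 0 0 255;2 0 0 0 255;1 0 0 0 255;1 0 0 0 255;1 0 0 0 255;0 0 0 0 255;0 0 0 0 255",
)

```text
time_s: 6.43
tool_pos: [0.5418, 0.0759, 0.0978]
tool_rot: [180.0, -0.0, 12.2]
force: [-0.3, -0.8, 0.7]
grip_width: 0.0003
grasp_force: 0.0
```

```bash
python3 -c "
from g import *
g()"
```

```text
6.43 guard-frame mm [-53.5   0.3  15.8] yaw [179.99  -0.    12.25] Fg [-0.47 -0.75  0.7 ]
```

Emit:
arm_command(
  series="1 0 0 0 255;1 0 0 0 255;1 0 0 0 255;1 0 0 0 255;1 0 -0.5 0 255;2 0 -2.4 0 255;2 0 -2.4 0 255;2 0 -2.4 0 255;2 0 -2.4 0 255;2.5 0 -2.2 0 255;2.5 0 -2.2 0 255;2.5 0 -2.2 0 255;2.5 0 -2.2 0 255;0 0 0 0 255",
)

```text
time_s: 7.6
tool_pos: [0.5653, 0.0811, 0.1171]
tool_rot: [-180.0, -0.1, 12.3]
force: [-0.1, 0.5, -0.3]
grip_width: 0.0002
grasp_force: 0.0
```

```bash
python3 - <<'E'
from g import *
g();im=cams.read_camera("side");cv2.imwrite("pics/s3.png",cv2.resize(im[140:260,210:370],None,fx=5,fy=5,interpolation=cv2.INTER_CUBIC))
E
```

```text
7.6 guard-frame mm [-29.4   0.4  35.1] yaw [-1.7999e+02 -9.0000e-02  1.2250e+01] Fg [-0.    0.54 -0.33]
```

View pics/s3.png

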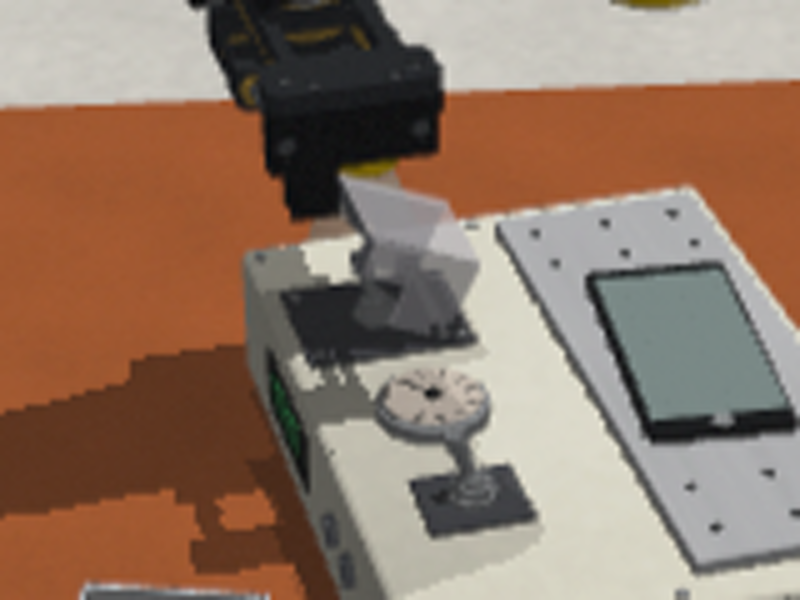

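The guard is now lifted about 20° by the fingertip under its lip, with contact at about (342,185). I'll carry on over the top.

Emit:
arm_command(
  series="2.5 0 -2 0 255;2.5 0 -2 0 255;2.5 0 -2 0 255;2.5 0 -1.5 0 255;3 0 -1.2 0 255;3 0 -1.2 0 255;3 0 -1 0 255;3 0 -1 0 255;3 0 -0.8 0 255;3 0 -0.8 0 255;3 0 -0.6 0 255;3 0 -0.5 0 255;3 0 0 0 255;3 0 0 0 255;0 0 0 0 255;0 0 0 0 255",
)

```text
time_s: 8.98
tool_pos: [0.6033, 0.0894, 0.1311]
tool_rot: [-180.0, 0.0, 12.3]
force: [0.3, 0.6, 0.5]
grip_width: 0.0004
grasp_force: 0.0
```

```bash
python3 -c "
from g import *
g()"
```

```text
8.98 guard-frame mm [ 9.5  0.3 49.1] yaw [-1.7999e+02  2.0000e-02  1.2260e+01] Fg [0.45 0.54 0.5 ]
```

Emit:
arm_command(
  series="-8 0 0 0 255;-8 0 0 0 255;-8 0 0 0 255;-8 0 0 0 255;-8 0 0 0 255;-8 0 0 0 255;0 0 8 0 255;0 0 8 0 255;0 0 8 0 255;0 0 8 0 255;0 0 6 0 255;0 0 4 0 255;0 0 0 0 255;0 0 0 0 255",
)

```text
time_s: 10.15
tool_pos: [0.5563, 0.0794, 0.0889]
tool_rot: [-180.0, 0.0, 12.3]
force: [0.1, -0.3, -0.4]
grip_width: 0.0006
grasp_force: 0.0
```

```bash
python3 - <<'E'
from g import *
g();im=cams.read_camera("side");cv2.imwrite("pics/s4.png",cv2.resize(im[140:260,210:370],None,fx=5,fy=5,interpolation=cv2.INTER_CUBIC))
E
```

```text
10.15 guard-frame mm [-38.5   0.5   6.9] yaw [-1.7997e+02  3.0000e-02  1.2270e+01] Fg [-0.01 -0.35 -0.41]
```

View pics/s4.png

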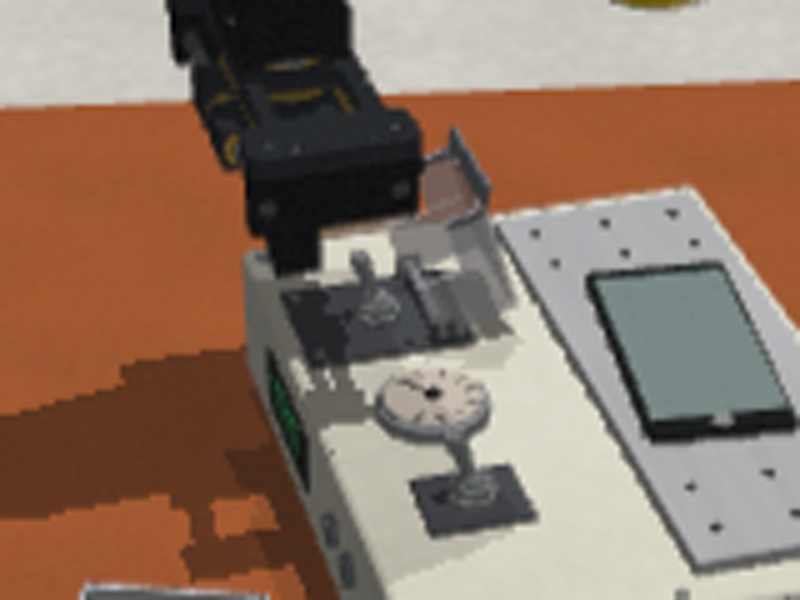

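The guard stands open at its stop, with the lip at (455,130) to (490,190). The toggle is off at (360,255) and the fingertip is in front of it at (297,272). Now I'll push the toggle.

Emit:
arm_command(
  series="4 0 0 0 255;4 0 0 0 255;3 0 0 0 255;2 0 0 0 255;1.5 0 0 0 255;1.5 0 0 0 255;1.5 0 0 0 255;1.5 0 0 0 255;1.5 0 0 0 255;1.5 0 0 0 255;1.5 0 0 0 255;1.5 0 0 0 255;1.5 0 0 0 255;0 0 0 0 255",
)

```text
time_s: 11.37
tool_pos: [0.583, 0.0849, 0.0893]
tool_rot: [-180.0, -0.1, 12.2]
force: [0.4, -0.3, -0.0]
grip_width: 0.0004
grasp_force: 0.0
```

```bash
python3 -c "
from g import *
g()"
```

```text
11.37 guard-frame mm [-11.3   0.2   7.3] yaw [-1.800e+02 -7.000e-02  1.225e+01] Fg [ 0.37 -0.4  -0.03]
```

Emit:
arm_command(
  series="1 0 0 0 255;1 0 0 0 255;1 0 0 0 255;0 0 0 0 255",
)

```text
time_s: 11.7
tool_pos: [0.5854, 0.0854, 0.0891]
tool_rot: [-180.0, -0.0, 12.2]
force: [-0.6, -0.8, -0.1]
grip_width: 0.0007
grasp_force: 0.0
```

Emit:
arm_command(
  series="1 0 0 0 255;0.5 0 0 0 255;0 0 0 0 255",
)

```text
time_s: 11.95
tool_pos: [0.5868, 0.0857, 0.0892]
tool_rot: [180.0, -0.0, 12.2]
force: [0.5, 0.4, -0.4]
grip_width: 0.0007
grasp_force: 0.0
```

Emit:
arm_command(
  series="-6 0 0 0 255;-8 0 0 0 255;-8 0 0 0 255;-8 0 -4 0 255;0 0 -15 0 255;0 0 -15 0 255;0 0 -15 0 255;0 0 -15 0 255;0 0 -12 0 255;0 0 0 0 255;0 0 0 0 255",
)

```text
time_s: 12.87
tool_pos: [0.5574, 0.0792, 0.1657]
tool_rot: [180.0, -0.1, 12.2]
force: [-0.1, -0.8, -0.3]
grip_width: 0.0006
grasp_force: 0.0
```

```bash
python3 - <<'E'
from g import *
g();im=cams.read_camera("side");a=cv2.resize(im[140:260,210:370],None,fx=5,fy=5,interpolation=cv2.INTER_CUBIC);cv2.imwrite("pics/s5.png",a)
S=cam("side")
for n,x in(("off",-9),("on",9)):print(n,proj(S,O+Rg@np.array([x,0,39])/1000).round(1))
G=lambda i:cv2.cvtColor(i,cv2.COLOR_BGR2GRAY)
old=G(cv2.resize(cv2.imread("pics/s4.png"),(160,120),interpolation=cv2.INTER_AREA));new=G(im)[140:260,210:370]
print(old[46:62,68:86]);print(new[46:62,68:86])
E
```

```text
12.87 guard-frame mm [-37.5   0.2  83.7] yaw [ 1.7995e+02 -6.0000e-02  1.2240e+01] Fg [-0.3  -0.75 -0.31]
off [281.5 190.7]
on [288.9 189.6]
[[123 130 140 148 148 144 151 169 178 170 136 130 131 132 132 132 132 132]
 [164 178 196 211 211 209 210 212 211 190 136 131 132 132 132 132 132 132]
 [210 211 214 215 216 217 216 216 216 204 143 131 132 132 133 132 132 132]
 [214 212 201 199 198 208 213 214 214 210 176 134 131 133 132 130 132 132]
 [214 205 153 143 135 173 211 214 214 215 203 135 124 123 121 116 128 132]
 [215 201 117 111 115 122 197 215 214 215 203 123  94  93  90  92 119 132]
 [214 198  97  79  86  97 158 209 213 214 198 105  86 107 106  91 120 143]
 [206 197 132  72  69  88 146 209 213 214 197  92  79  97 116 105 116 150]
 [184 182 152  90  69  75 110 193 200 199 177  81  65  76 116 127  77  74]
 [177 173 167 127  72  71  90 133 136 129  89  56  59  58 101 129  96  85]
 [140 119 117 109  70  69  77  81  77  75  72  69  61  40  65 123 133 112]
 [ 70  68  68  67  64  72  73  82  89  76  71  66  61  44  52 108 129 118]
 [ 63  64  64  64  68  81  75  96 124  96  75  67  67  62  
[... 742 characters left out ...]
 81 110 108  87 120 140]
 [209 210 209 210 211 211 208 165  76  76  70  58  80  95 118 101 116 161]
 [209 210 209 209 211 211 206 131  78  73  64  45  67  75 117 133  66  68]
 [203 201 201 200 198 195 190 102  75  70  60  50  62  55 103 131  93  87]
 [163 133 132 131  99  72  72  80  73  68  69  71  62  38  61 125 137 110]
 [ 71  72  72  71  73  75  77  76  72  68  72  64  62  40  50 112 130 120]
 [ 64  64  64  65  75  90 114  97  75  74  67  66  66  64  41  60  95 109]
 [ 63  63  63  71 108  94 104 118  99  89  84  78  74  73  52  47  95 108]
 [ 64  65  65  82 113  88  92  99  93  98 103  97  75  74  73  42  67 105]
 [ 64  65  72  92  89 102 103  93  91  94  83 117  75  75  74  52  56  96]]
```

The toggle tip's column moved from 282 to about 288, against 288.9 predicted for fully on, so it's on. Next I'll go over the open guard and come down behind it.

Emit:
arm_command(
  series="0 0 -6 0 255;18 0 0 0 255;18 0 0 0 255;18 0 0 0 255;18 0 0 0 255;18 0 0 0 255;18 0 0 0 255;2 0 0 0 255;0 0 0 0 255;0 0 0 0 255;0 0 12 0 255;0 0 12 0 255;0 0 10 0 255;0 0 6 0 255;0 0 0 0 255;0 0 0 0 255",
)

```text
time_s: 14.25
tool_pos: [0.6644, 0.1024, 0.1305]
tool_rot: [180.0, 0.1, 12.2]
force: [0.2, 0.2, 0.7]
grip_width: 0.0007
grasp_force: 0.0
```

```bash
python3 -c "
from g import *
g()"
```

```text
14.25 guard-frame mm [72.  -0.1 48.5] yaw [1.800e+02 7.000e-02 1.225e+01] Fg [0.26 0.16 0.72]
```

Emit:
arm_command(
  series="-5 0 0 0 255;-4 0 0 0 255;-2 0 0 0 255;-2 0 0 0 255;-2 0 0 0 255;-2 0 0 0 255;-3 0 0 0 255;-3 0 0 0 255;-3 0 0 0 255;-3 0 0 0 255;-3 0 0 0 255;-3 0 0 0 255;-3 0 0 0 255;-3 0 0 0 255;-3 0 0 0 255;-3 0 0 0 255;-3 0 0 0 255;-3 0 0 0 255;-3 0 0 0 255;0 0 0 0 255",
)

```text
time_s: 15.92
tool_pos: [0.6096, 0.0907, 0.1313]
tool_rot: [180.0, 0.0, 12.3]
force: [-0.5, 0.3, -0.4]
grip_width: 0.0006
grasp_force: 0.0
```

Emit:
arm_command(
  series="-3 0 0 0 255;-3 0 0 0 255;-3 0 0 0 255;-3 0 0 0 255;-2 0 0 0 255;0 0 0 0 255;0 0 0 0 255;0 0 -10 0 255;0 0 -20 0 255;0 0 -30 0 255;0 0 -30 0 255;0 0 -20 0 255;0 0 0 0 255;0 0 0 0 255",
)

```text
time_s: 17.08
tool_pos: [0.5974, 0.0883, 0.2431]
tool_rot: [180.0, -0.2, 12.3]
force: [0.2, -0.5, -0.2]
grip_width: 0.0003
grasp_force: 0.0
```

```bash
python3 - <<'E'
from g import *
g();im=cams.read_camera("side");a=cv2.resize(im[140:260,210:370],None,fx=4,fy=4,interpolation=cv2.INTER_CUBIC)
b=cv2.resize(im[120:320,180:440],(640,492))[:,:]
c=cams.read_camera("scene")[150:310,150:400]
a=cv2.resize(a,(400,300));c=cv2.resize(c,(400,256))
z=np.zeros((600,800,3),np.uint8);z[:480,:]=cv2.resize(im[140:236,210:370],(800,480),interpolation=cv2.INTER_CUBIC)
z=z[:480];z[:190,500:]=cv2.resize(c,(300,190));cv2.imwrite("pics/f.png",z)
E
```

```text
17.08 guard-frame mm [  3.5   0.5 161.1] yaw [179.98  -0.18  12.26] Fg [ 0.05 -0.54 -0.2 ]
```

View pics/f.png

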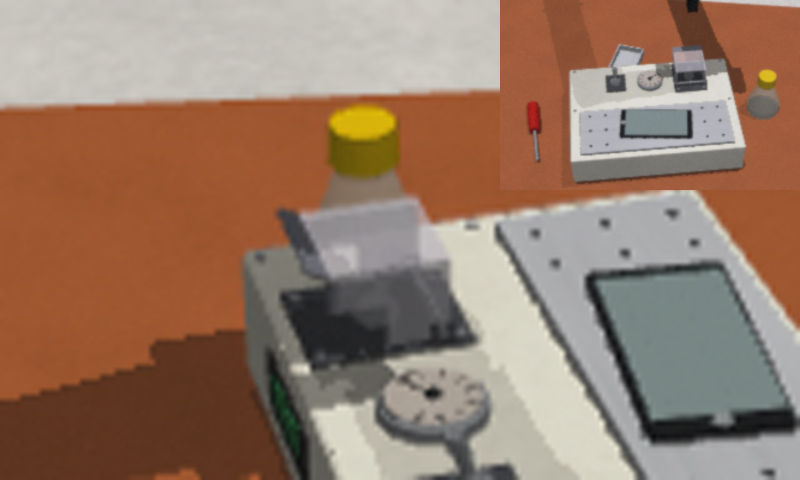

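The guard is shut again, with its lip back at (285,212) to (315,278). The phone, tray, driver, bottle and bare toggle haven't moved, and the gripper is well clear. Handing in.

```bash
python3 -c "
from h import *
print(env.sign_off())"
```

```text
the job is handed in; nothing more can be done
None
```

The pump toggle was pushed fully on, the guard dropped shut over it, and the job is handed in at about 17 s. The last pictures show nothing else moved; "fully on" comes from a picture taken just before the guard was shut.

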